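Open the instrument: loosen the captive thumbscrews and lift off the cover

ROBOT

A 6-joint arm with a two-finger parallel gripper is mounted at the origin on a cart in front of the work surface, level with it; the furniture and walls round the work are solid. World frame = base frame: x ahead of the robot, y to its left, z up, the work surface at z = 0. Lengths are in mm, angles in rad, forces in N, time in s.
With the tool pointing down it reaches from about 325 to 875 mm from the base axis. Payload 4.4 kg.
Tool frame: the origin (TCP) lies on the front face of the gripper's body, between the roots of the fingers; the fingertips stand env.tip_reach ahead of it and the grasp point (between the pads) lies 54 mm ahead of it (env.tip_reach is the distance from the TCP to the fingertips, in mm); y points along the fingers, z is the direction in which the jaws open and shut, and the axes are right-handed (so a half turn about y gives the same grasp; the last joint's range is limited). The gripper opens to 85 mm and grips with 20 to 120 N. Pads are 22 mm wide; open, the fingers measure 114 mm over their backs; the gripper's body (76 mm by 85 mm) begins 54 mm behind the grasp point. The pads swing forward as they close: fully open they stand 13 mm farther back than shut.
Start: joints at [1.069, 0.207, 1.542, -0, 1.393, -0.15], TCP at [197.608, 539.98, 303.882] pointing down, gripper open.
Joint ranges: [-2.73, 2.73], [-0.86, 2.22], [0.23, 2.46], [-1.11, 4.25], [0.08, 2.63], [-2.82, 2.82]. Speed limits (rad/s): [2.79, 2.79, 3.14, 3.14, 3.14, 3.14].

INTERFACE

Orientations are given as a rotation vector (axis times angle).
In Python, from bench import env gives the robot as it stands.
- The arm moves only by the tool arm_command, never from a script. Its arguments are lists of equal length, an entry for each row: "translation": the shift along the tool's x, y, z in mm, a list of three; "angular": the turn, a rotation vector about the tool's x, y, z in rad, a list of three; "grip": the opening, from 0 (shut) to 1 (fully open). In form: {"translation": [[tx, ty, tz], ...], "angular": [[rx, ry, rz], ...], "grip": [grip, ...]}. A call has 1 to 10 rows; each row is the pose to reach, as a shift and turn from the pose commanded when the call began, along the tool's axes at that moment; what a row does not reach only later rows make up. A row lasts 1/8 s, in which the tool goes at most 62.5 mm and 10.7 degrees, less where a joint would pass 70% of its speed; a pose out of reach is approached as far as the arm can. A call with a gripper value outside its range is refused whole. The fingers move at their own pace and stop on an object; "force" is the grip in N (left out, the last holds). Time passes only in rows, so rows that repeat a pose let the fingers close. It gives the time, the measured TCP pose, the force and the opening at its end, in the units of the state.
- env.state(): the state, without advancing time (a new reading comes with each control period).
- env.read_camera(name): name is "side" or "top" or "wrist"; returns a dict with "image" (400x640x3 uint8, red, green, blue), "K" (3x3 intrinsics, pixels), "xyz" and "orientation" of the camera in the world. Camera axes: x right, y down, z forward; pixel columns grow to the right and rows downward; lengths in mm; the calibration is good to about 2 mm. A picture is of the moment at which its call begins. There is no depth.
- env.close_job(): hands the job in, once; it reports no verdict.
The state is a dict: "clock": time; "qpos": joint angles; "joint_velocities": joint speeds; "joint_efforts": joint torques, N m; "ee_pos": TCP position; "eef_rot": TCP orientation; "ft_force": force on the tool from outside, world axes, zero at the start; "torque": the same for the moment, N m; "finger_gap": finger opening in mm.
Only numpy, scipy, OpenCV 4.12 (cv2) and the standard library are available. Lean on these libraries where they do the work, as an engineer would, in place of code of your own. Each camera call takes 0.05 s, during which the arm holds its last target. There are 200 camera calls.

TASK

Open the small bench instrument: loosen both captive thumbscrews of its cover anticlockwise, each all the way until it stops turning, then lift the cover off without wrenching it. Lay it down gently, knobs up and flat, wholly on the small black rubber mat, and leave everything else on the desk where it is.

Things in the scene. Friction and masses are not known exactly. Their poses are not given: they have to be found in the camera images.
- chassis: the bench instrument: fixed grey sheet-metal box 96 (x) x 176 (y) x 58 mm high, open at the top under its cover, black front panel with sockets on its -x side. Origin: centre of its underside, on the desk; z up.
- cover: loose aluminium cover, a shallow pan 106 (x) x 186 (y) mm: 3 mm top sheet, 16 mm skirt over the chassis walls with 2 mm play all round; 0.4 to 0.55 kg in all. Origin: centre, level with the skirt's lower edge (top face 19 mm above). Fitted, its axes are the chassis's and its origin is 42 mm above the chassis origin. It rises 16 mm to clear the walls, or 2 mm if a screw still holds. Stands flat on its skirt.
- handle (a point): centre of the grip bar of the cover's handle: dark steel bar 68 mm long (cover's x), 12 mm wide (cover's y), 10 mm high, its centre 57 mm above the cover's origin (38 mm above the top face), on two 9 mm posts 27 mm either side of the middle; the knobs' faces are 53 mm from it. Axes as the cover's.
- knob_a (a point): centre of the thumbscrew's hexagonal steel knob, 20 mm across flats, 6 to 26 mm above the cover's top face, at the cover's +y end, 64 mm from the middle. This point is on its axis, 16 mm above the top face; it does not turn with the knob. Anticlockwise from above loosens, against about 0.1 N m; it turns on the spot. Its hard stop is 2.5 to 3.3 rad on, unreported: regrasp and feel for it
- knob_b (a point): the same for the knob at the cover's -y end; its start differs. How a knob's flats are turned at first is not reported; gripper pads closing on it pull it square, up to 0.5 rad either way; forced on past the stop, a grip slips over the flats. A screw is free only within about 0.2 rad of its stop, where the short black line on its top points to the handle; before that a pawl under the cover holds.
- mat: fixed flat black rubber mat 170 (x) x 250 (y) x 3 mm; lying on the thin blue work mat: its underside is 3 mm and its top 6 mm above the desk. Origin: centre of its underside, z up
- corner0 (a point): lower corner of the cover's skirt at its -x +y
- corner1 (a point): lower corner of the cover's skirt at its -x -y
- corner2 (a point): lower corner of the cover's skirt at its +x -y
- corner3 (a point): lower corner of the cover's skirt at its +x +y
- loupe: bystander: black loupe, 38 mm across, 32 mm high; origin under its centre
- screw_tin: bystander: round metal tin, 62 mm across, 16 mm high; origin under its centre
- screwdriver: bystander: thin precision screwdriver, 141 mm long, lying; origin under its centre
- connector_box: bystander: small clear box 50 x 70 x 22 mm; origin under its centre
- solder_spool: bystander: reel of solder 49 mm across, 28 mm high; origin under its centre
- pliers: bystander: pliers 53 x 109 x 14 mm, lying; origin under its centre

How it is judged (in metres and radians):
On the way:
1. the cover is lifted off the chassis, more than 28 mm above its seat (z of cover in the frame of chassis above 0.07 m), for 0.1 s.
At the end, for the whole second after the job is handed in: the cover lies at rest, flat (within 0.05 rad) and knobs up, its skirt on the mat (within 4 mm in height), all four corners inside the mat's edges (x of corner0 in the frame of mat between -0.085 and 0.085 m and y of corner0 in the frame of mat between -0.125 and 0.125 m and x of corner1 in the frame of mat between -0.085 and 0.085 m and y of corner1 in the frame of mat between -0.125 and 0.125 m and x of corner2 in the frame of mat between -0.085 and 0.085 m and y of corner2 in the frame of mat between -0.125 and 0.125 m and x of corner3 in the frame of mat between -0.085 and 0.085 m and y of corner3 in the frame of mat between -0.125 and 0.125 m and z of cover in the frame of mat below 0.007 m and angle between cover's own z axis and vertical below 0.05 rad and linear speed of cover below 0.02 m/s); the robot touches nothing.
It fails at once if the cover is wrenched: more than 60 N between cover and chassis (contact force between cover and chassis above 60 N).
It fails at once if the cover is dropped or slammed down (faster than 0.4 m/s within 35 mm of the desk) (height (world z) of cover below 0.035 m and linear speed of cover above 0.4 m/s).
It fails at once if a bystander is moved by more than 30 mm (distance of any of loupe, screw_tin, screwdriver, connector_box, solder_spool, pliers from where it was at the start of the episode above 0.03 m).
It also fails if it takes over 72 s, if anything falls off the work surface, if the arm or the gripper's body presses on something with over 40 N, if the wrist force passes 120 N, or if a joint passes its speed limit or range.

## Working session

There is one attempt and no reset: what is moved stays moved. The work goes in short steps, Python scripts to look and compute and a tool call to move; the robot and the scene stay as the last step left them, time stands still between calls to the robot, and variables do not carry over. Pictures are saved under pics/ and viewed, on a budget of 10 in all, crops included, one or two more only if the job needs it, and the job is handed in when it is done.

Besides the shell and the picture viewer there is one more tool, called after ">>>" by a JSON object that holds its "op" and its "data", one argument or row to a line. arm_command: Moves the arm, as the interface text tells. Its arguments: {"type":"object","properties":{"translation":{"type":"array"},"angular":{"type":"array"},"grip":{"type":"array"},"force":{"type":"number"}},"required":["translation","angular","grip"]}

```bash
mkdir -p pics; ls
python3 - <<'E'
from bench import env
import cv2
print(env.state(), env.tip_reach)
for n in ("top","side"):
    c=env.read_camera(n); cv2.imwrite(f"pics/{n}0.png",c["image"][:,:,::-1]); print(n,c["K"],c["xyz"],c["orientation"])
E
```

```text
pics
{'clock': 0.0, 'qpos': array([ 1.06949853e+00,  2.07421678e-01,  1.54294554e+00,  2.83972075e-05,
        1.39348611e+00, -1.50457939e-01]), 'joint_velocities': array([-3.23078421e-05, -1.05334690e-03,  5.90854896e-04,  6.79750198e-04,
        1.46256293e-03,  9.92960634e-04]), 'joint_efforts': array([ 1.62799359e-03, -3.83029139e+01, -2.91598266e+01, -3.84893883e-05,
        1.05313872e-02, -8.15347363e-06]), 'ee_pos': array([197.31773507, 539.46292511, 302.7285989 ]), 'eef_rot': array([-1.55534544,  0.27596976, -0.27478601]), 'ft_force': array([-0.0198408 ,  0.42031489,  1.10212726]), 'torque': array([ 0.00746839, -0.07286342,  0.03743592]), 'finger_gap': 85.39997886698882} 72.6
top [[392.59685485   0.         322.85180828]
 [  0.         392.59685485 195.73386785]
 [  0.           0.           1.        ]] [ 408.12224677  -67.54021017 1524.05135519] [-2.16779148  2.14805988 -0.13032115]
side [[455.17229528   0.         323.16712867]
 [  0.         455.17229528 205.68483383]
 [  0.           0.           1.        ]] [  443.42571448 -1202.78475894   836.90102577] [-2.14645731  0.14352499 -0.08696698]
```

View pics/top0.png

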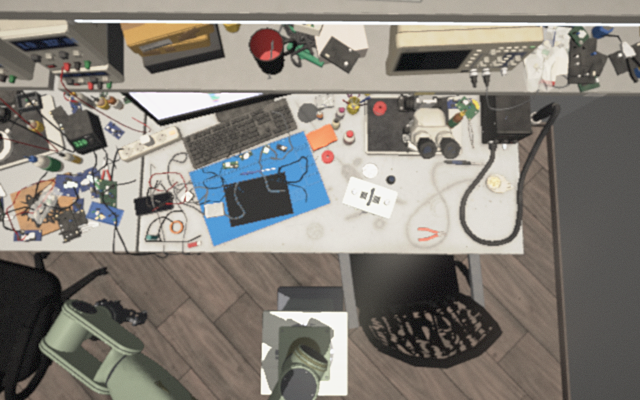

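View pics/side0.png

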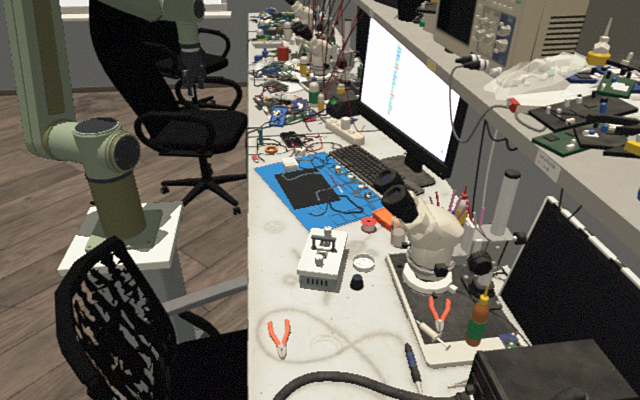

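The top view shows the instrument at about (369,197) and the black mat at about (258,199). The pliers, loupe and tin are to the instrument's right. I'll enlarge this region.

```bash
cat > h.py <<'E'
import numpy as np, cv2
from scipy.spatial.transform import Rotation as R
from bench import env
def pix2world(c,u,v,z):
    d=R.from_rotvec(c["orientation"]).as_matrix()@np.linalg.solve(c["K"],[u,v,1.])
    p=np.array(c["xyz"]); return p+d*(z-p[2])/d[2]
def project(c,P):
    q=R.from_rotvec(c["orientation"]).as_matrix().T@(np.atleast_2d(P)-c["xyz"]).T
    q=np.array(c["K"])@q; return (q[:2]/q[2]).T
E
python3 - <<'E'
from h import *
im=cv2.imread("pics/top0.png")
a=cv2.resize(im[150:245,185:315],None,fx=6,fy=6,interpolation=cv2.INTER_CUBIC)
b=cv2.resize(im[165:225,335:405],None,fx=10,fy=10,interpolation=cv2.INTER_CUBIC)[:, :]
cv2.imwrite("pics/mat.png",a); cv2.imwrite("pics/cov.png",b)
E
```

```text
(no output)
```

View pics/mat.png

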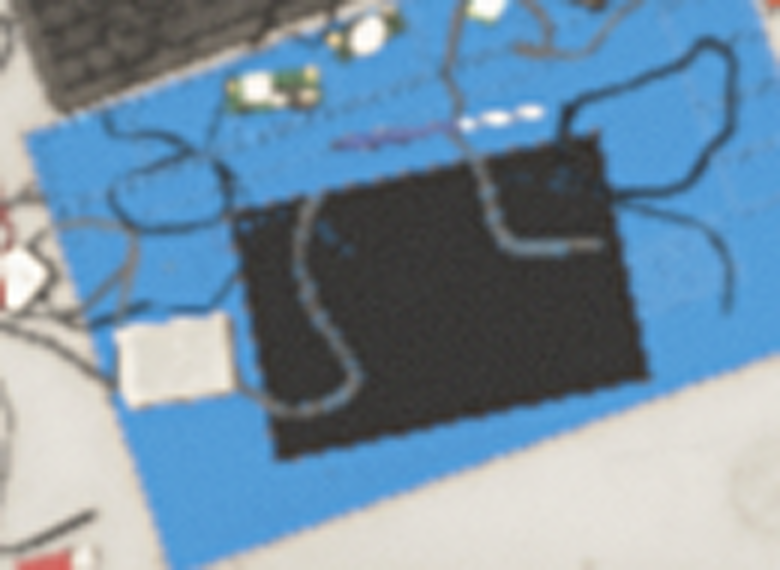

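View pics/cov.png

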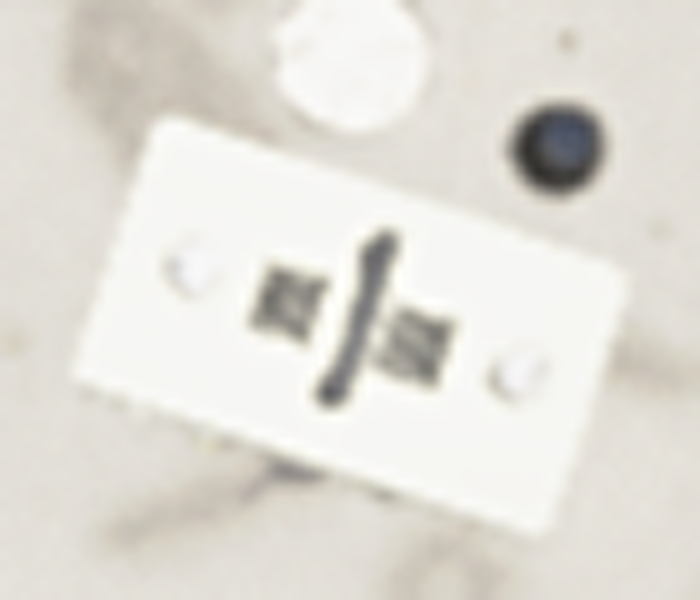

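The mat's corners in the crop are (235,208), (602,132), (648,378) and (278,460), and the clear box sits against its left edge. The cover's corners are (165,115), (630,268), (545,538) and (75,375). The knobs are at (185,268) and (517,373), and the handle runs from (382,240) to (330,395).

Run:
```python
from h import *
c=env.read_camera("top")
def W(x,y,x0,y0,s,z): return pix2world(c,x0+(x+.5)/s-.5,y0+(y+.5)/s-.5,z)
np.set_printoptions(precision=1,suppress=True)
def fit(cs,x0,y0,s,z,ref):
    P=np.array([W(x,y,x0,y0,s,z)[:2] for x,y in cs]); m=P.mean(0)
    M=np.array(ref).T@(P-m); th=np.arctan2(M[0,1]-M[1,0],M[0,0]+M[1,1])
    print(P.tolist() and P, "c",m,"th",round(th,4),"sides",np.linalg.norm(P-np.roll(P,-1,0),axis=1)); return m,th
# order: img TL(+x+y), TR(+x-y), BR(-x-y), BL(-x+y)
q=lambda a,b:[(a,b),(a,-b),(-a,-b),(-a,b)]
m,th=fit([(235,208),(602,132),(648,378),(278,460)],185,150,6,6,q(85,125))
m,th=fit([(165,115),(630,268),(545,538),(75,375)],335,165,10,61,q(53,93))
print("knobs",W(185,265,335,165,10,87),W(517,371,335,165,10,87),"handle",W(382,240,335,165,10,104),W(330,395,335,165,10,104))
print(R.from_rotvec(env.state()["eef_rot"]).as_matrix())
```

```text
[[635.7 323.1]
 [688.2  85. ]
 [527.2  51.9]
 [472.1 288.9]] c [580.8 187.2] th 0.2167 sides [243.8 164.4 243.3 167.1]
[[ 663.2 -170.7]
 [ 606.4 -345.5]
 [ 504.6 -312.5]
 [ 564.1 -137.1]] c [ 584.6 -241.5] th -0.3205 sides [183.8 107.1 185.2 104.6]
knobs [ 602.5 -176.3   87. ] [ 564.3 -298.5   87. ] handle [ 610.1 -247.   104. ] [ 553.1 -227.7  104. ]
[[ 0.9 -0.   0.3]
 [-0.3 -0.   0.9]
 [-0.  -1.  -0. ]]
```

>>> {"op": "arm_command", "data": {
  "translation": [
    [631, 0, -597],
    [631, 0, -597],
    [631, 0, -597],
    [631, 0, -597],
    [631, 0, -597],
    [631, 0, -597],
    [631, 0, -597],
    [631, 0, -597],
    [631, 0, -597],
    [631, 0, -597]
  ],
  "angular": [
    [0, 1.52, 0],
    [0, 1.52, 0],
    [0, 1.52, 0],
    [0, 1.52, 0],
    [0, 1.52, 0],
    [0, 1.52, 0],
    [0, 1.52, 0],
    [0, 1.52, 0],
    [0, 1.52, 0],
    [0, 1.52, 0]
  ],
  "grip": [1, 1, 1, 1, 1, 1, 1, 1, 1, 1]
}}

```text
clock: 1.4
ee_pos: [476.8, -21.4, 303.8]
eef_rot: [-1.051, 1.427, -1.427]
ft_force: [0.9, 0.8, 0.4]
finger_gap: 85.3
```

```bash
cat >> h.py <<'E'
np.set_printoptions(precision=3,suppress=True)
def wrap(a): return (a+np.pi)%(2*np.pi)-np.pi
def go(p,yaw):
    """move numbers for TCP to p with tool z at yaw, tool down"""
    s=env.state(); r=R.from_rotvec(s["eef_rot"]); m=r.as_matrix()
    y=np.arctan2(m[1,2],m[0,2])
    T=np.array([[np.sin(yaw),0,np.cos(yaw)],[-np.cos(yaw),0,np.sin(yaw)],[0,-1,0]])
    print("t",round(s["clock"],2),"pos",s["ee_pos"],"yaw",round(y,3),"q",s["qpos"],"F",s["ft_force"],"M",s["torque"],"gap",s["finger_gap"])
    print("trans",m.T@(np.array(p)-s["ee_pos"]),"ang",(r.inv()*R.from_matrix(T)).as_rotvec())
E
python3 -c "
from h import *
go([583,-238,300],-.3)"
```

```text
t 1.4 pos [476.786 -21.41  303.849] yaw -0.301 q [-0.227 -0.004  1.773  0.     1.373  0.074] F [0.863 0.821 0.375] M [ 0.021 -0.026 -0.005] gap 85.27302614138885
trans [175.423   3.811 165.589] ang [-0.    -0.001 -0.   ]
```

>>> {"op": "arm_command", "data": {
  "translation": [
    [175, 0, 166],
    [175, 0, 166],
    [175, 0, 166],
    [175, 0, 166],
    [175, 0, 166],
    [175, 0, 166],
    [175, 0, 166]
  ],
  "angular": [
    [0, 0, 0],
    [0, 0, 0],
    [0, 0, 0],
    [0, 0, 0],
    [0, 0, 0],
    [0, 0, 0],
    [0, 0, 0]
  ],
  "grip": [1, 1, 1, 1, 1, 1, 1]
}}

```text
clock: 2.28
ee_pos: [582.8, -234.2, 303.9]
eef_rot: [-1.053, 1.426, -1.425]
ft_force: [1.1, -0.1, -0.1]
finger_gap: 85.5
```

```bash
python3 -c "
from h import *
go([583,-238,300],-.3)
c=env.read_camera('wrist'); cv2.imwrite('pics/w1.png',c['image'][:,:,::-1]); np.save('w1.npy',c,allow_pickle=True)
print(c['xyz'],c['orientation'],c['K'][0,0])
print(project(c,[[603,-177,87],[564,-299,87],[583,-238,104]]))"
```

```text
t 2.27 pos [ 582.833 -234.214  303.867] yaw -0.299 q [-0.52   0.318  1.402  0.     1.422 -0.221] F [ 1.052 -0.133 -0.084] M [-0.024  0.01   0.033] gap 85.48875840390409
trans [3.571 3.865 1.275] ang [ 0.001  0.001 -0.   ]
[ 602.634 -172.234  374.326] [ 2.848 -0.428 -0.058] 322.8264560053351
[[327.787 121.381]
 [326.037 258.101]
 [326.374 198.336]]
```

View pics/w1.png

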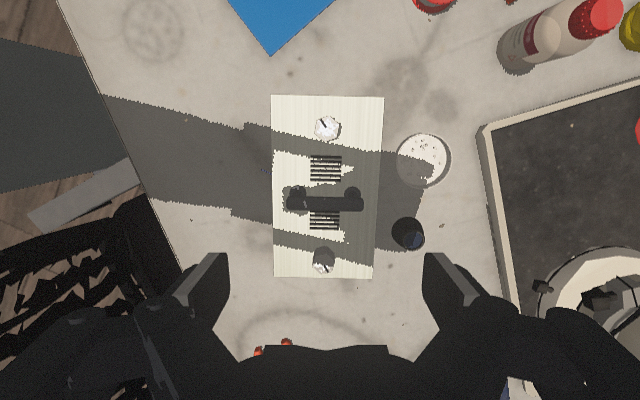

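Knob a's top is at (326,127), with its line pointing up and left. Knob b's top is at (323,262), and the handle's centre at (324,203). I'll measure these.

```bash
python3 -c "
from h import *
c=np.load('w1.npy',allow_pickle=True).item()
a=pix2world(c,326,127,87);b=pix2world(c,323.5,262,87);h=pix2world(c,324.5,202.5,104)
print(a,b,h,(a+b)/2,np.linalg.norm(a-b),-np.arctan2(*(a-b)[:2]))
for u,v in [(272,95),(384,97),(373,279),(274,277)]: print(pix2world(c,u,v,61))
im=cv2.imread('pics/w1.png');cv2.imwrite('pics/w1c.png',np.hstack([cv2.resize(im[105:150,303:348],None,fx=8,fy=8,interpolation=2),cv2.resize(im[240:285,303:348],None,fx=8,fy=8,interpolation=2)]))
go([a[0],a[1],180],-2)"
```

```text
[ 600.142 -181.06    87.   ] [ 560.445 -302.203   87.   ] [ 580.357 -241.084  104.   ] [ 580.294 -241.632   87.   ] 127.4802701829315 -0.31665913448195887
[ 560.747 -139.771   61.   ]
[ 659.009 -171.8     61.   ]
[ 601.549 -348.533   61.   ]
[ 500.746 -315.137   61.   ]
t 2.33 pos [ 582.903 -234.191  304.101] yaw -0.298 q [-0.52   0.318  1.402  0.     1.422 -0.221] F [0.132 0.195 0.065] M [ 0.055 -0.009 -0.029] gap 85.56513078612937
trans [-55.825 124.113   0.879] ang [0.    1.702 0.   ]
```

View pics/w1c.png

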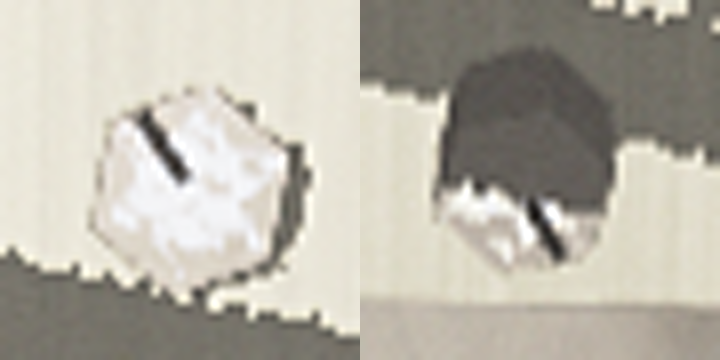

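>>> {"op": "arm_command", "data": {
  "translation": [
    [-56, 100, 2],
    [-56, 100, 2],
    [-56, 100, 2],
    [-56, 100, 2],
    [-56, 100, 2],
    [-56, 100, 2],
    [-56, 100, 2],
    [-56, 100, 2],
    [-56, 100, 2],
    [-56, 100, 2]
  ],
  "angular": [
    [0, 1.8, 0],
    [0, 1.8, 0],
    [0, 1.8, 0],
    [0, 1.8, 0],
    [0, 1.8, 0],
    [0, 1.8, 0],
    [0, 1.8, 0],
    [0, 1.8, 0],
    [0, 1.8, 0],
    [0, 1.8, 0]
  ],
  "grip": [0.5, 0.5, 0.5, 0.5, 0.5, 0.5, 0.5, 0.5, 0.5, 0.5]
}}

```text
clock: 3.58
ee_pos: [601.5, -181.5, 204.5]
eef_rot: [-0.524, -1.922, 1.922]
ft_force: [-0.3, -0.1, -0.6]
finger_gap: 42.6
```

```bash
python3 -c "
from h import *
go([601.4,-181.5,140],-2.5)"
```

```text
t 3.58 pos [ 601.512 -181.505  204.529] yaw -2.103 q [-0.431  0.409  1.495  0.     1.237  1.672] F [-0.316 -0.145 -0.571] M [ 0.026  0.008 -0.001] gap 42.639320407186005
trans [ 0.138 64.528  0.057] ang [ 0.     0.397 -0.001]
```

>>> {"op": "arm_command", "data": {
  "translation": [
    [0, 30, 0],
    [0, 50, 0],
    [0, 64, 0],
    [0, 64, 0]
  ],
  "angular": [
    [0, 0.15, 0],
    [0, 0.3, 0],
    [0, 0.4, 0],
    [0, 0.4, 0]
  ],
  "grip": [0.5, 0.5, 0.5, 0.5]
}}

```text
clock: 4.08
ee_pos: [600.6, -181.3, 138.9]
eef_rot: [-0.829, -1.665, 1.665]
ft_force: [-0.0, 0.2, 0.1]
finger_gap: 42.8
```

>>> {"op": "arm_command", "data": {
  "translation": [
    [0, 0, 0],
    [0, 0, 0],
    [0, 0, 0],
    [0, 0, 0]
  ],
  "angular": [
    [0, 0, 0],
    [0, 0, 0],
    [0, 0, 0],
    [0, 0, 0]
  ],
  "grip": [0.1, 0.1, 0.1, 0.1],
  "force": 25
}}

```text
clock: 4.58
ee_pos: [602.3, -182.7, 141.2]
eef_rot: [-0.835, -1.665, 1.664]
ft_force: [-0.9, 2.1, 5.2]
finger_gap: 19.9
```

```bash
python3 -c "
from h import *
go([601.4,-181.5,140],-2.5)"
```

```text
t 4.58 pos [ 602.252 -182.703  141.221] yaw -2.5 q [-0.432  0.487  1.53   0.001  1.124  2.067] F [-0.937  2.128  5.241] M [ 0.348  0.249 -0.049] gap 19.86846403901534
trans [ 1.475  1.219 -0.036] ang [ 0.001  0.    -0.001]
```

>>> {"op": "arm_command", "data": {
  "translation": [
    [0, 0, 0],
    [0, -4, 0],
    [0, -4, 0],
    [0, -4, 0],
    [0, -4, 0],
    [0, -4, 0]
  ],
  "angular": [
    [0, 0, 0],
    [0, 0, 0],
    [0, 0, 0],
    [0, 0, 0],
    [0, 0, 0],
    [0, 0, 0]
  ],
  "grip": [0.35, 0.35, 0.35, 0.1, 0.1, 0.1],
  "force": 25
}}

```text
clock: 5.32
ee_pos: [601.8, -182.8, 144.1]
eef_rot: [-0.834, -1.664, 1.664]
ft_force: [0.1, 1.1, 1.4]
finger_gap: 19.7
```

```bash
python3 -c "
from h import *
go([601.4,-181.5,140],-2.5)"
```

```text
t 5.33 pos [ 601.827 -182.753  144.051] yaw -2.5 q [-0.432  0.483  1.529  0.     1.13   2.068] F [0.072 1.132 1.388] M [ 0.084  0.    -0.082] gap 19.68309319059991
trans [ 1.261  4.051 -0.407] ang [ 0. -0. -0.]
```

>>> {"op": "arm_command", "data": {
  "translation": [
    [0, 0, 0],
    [0, 0, 0],
    [0, 0, 0],
    [0, 0, 0],
    [0, 0, 0],
    [0, 0, 0],
    [0, 0, 0]
  ],
  "angular": [
    [0, -0.15, 0],
    [0, -0.3, 0],
    [0, -0.45, 0],
    [0, -0.6, 0],
    [0, -0.75, 0],
    [0, -0.9, 0],
    [0, -0.9, 0]
  ],
  "grip": [0.1, 0.1, 0.1, 0.1, 0.1, 0.1, 0.1],
  "force": 40
}}

```text
clock: 6.2
ee_pos: [602.1, -182.0, 144.1]
eef_rot: [-0.035, -2.208, 2.205]
ft_force: [1.7, 3.0, 1.8]
finger_gap: 18.6
```

```bash
python3 -c "
from h import *
go([601.4,-181.5,140],-2.5)"
```

```text
t 6.2 pos [ 602.116 -181.962  144.132] yaw -1.601 q [-0.432  0.483  1.529  0.002  1.13   1.169] F [1.688 2.951 1.83 ] M [ 0.576 -0.243  0.057] gap 18.629859387047414
trans [ 0.733  4.132 -0.435] ang [ 0.002  0.899 -0.   ]
```

>>> {"op": "arm_command", "data": {
  "translation": [
    [0, 0, 0],
    [0, 0, 0],
    [0, 0, 0],
    [0, 0, 0],
    [0, 0, 0],
    [0, 0, 0]
  ],
  "angular": [
    [0, -0.15, 0],
    [0, -0.3, 0],
    [0, -0.45, 0],
    [0, -0.6, 0],
    [0, -0.75, 0],
    [0, -0.9, 0]
  ],
  "grip": [0.1, 0.1, 0.1, 0.1, 0.1, 0.1]
}}

```text
clock: 6.95
ee_pos: [601.4, -181.5, 144.1]
eef_rot: [-0.794, 1.705, -1.7]
ft_force: [-1.1, 5.8, 4.7]
finger_gap: 18.7
```

```bash
python3 -c "
from h import *
go([601.4,-181.5,140],-2.5); print(env.state()['joint_efforts'])
c=env.read_camera('wrist'); cv2.imwrite('pics/w2.png',c['image'][:,:,::-1])
print(project(c,[[601,-182,87]]))"
```

```text
t 6.95 pos [ 601.366 -181.546  144.125] yaw -0.698 q [-0.431  0.482  1.529  0.002  1.132  0.266] F [-1.07   5.834  4.705] M [ 0.827  0.218 -0.106] gap 18.69724570435985
trans [-0.052  4.125  0.006] ang [0.003 1.802 0.001]
[ -2.758 -43.459 -25.287  -1.196  -1.043   0.867]
[[323.524 273.292]]
```

>>> {"op": "arm_command", "data": {
  "translation": [
    [0, 0, 0],
    [0, 0, 0],
    [0, 0, 0],
    [0, 0, 0],
    [0, 0, 0]
  ],
  "angular": [
    [0, -0.12, 0],
    [0, -0.24, 0],
    [0, -0.36, 0],
    [0, -0.48, 0],
    [0, -0.6, 0]
  ],
  "grip": [0.1, 0.1, 0.1, 0.1, 0.1]
}}

```text
clock: 7.62
ee_pos: [600.5, -181.2, 144.1]
eef_rot: [-1.161, 1.286, -1.277]
ft_force: [-4.7, 6.4, 8.1]
finger_gap: 19.0
```

```bash
python3 -c "
from h import *
go([601.4,-181.5,140],-2.5); print(env.state()['joint_efforts'])"
```

```text
t 7.62 pos [ 600.46  -181.158  144.1  ] yaw -0.099 q [-0.431  0.482  1.53   0.002  1.135 -0.333] F [-4.698  6.401  8.114] M [ 0.96   0.678 -0.156] gap 19.045635315557124
trans [0.259 4.095 0.986] ang [0.005 2.401 0.004]
[ -2.774 -42.422 -26.096  -1.079  -1.984   0.67 ]
```

>>> {"op": "arm_command", "data": {
  "translation": [
    [0, 0, 0],
    [0, 0, 0],
    [0, 0, 0]
  ],
  "angular": [
    [0, -0.06, 0],
    [0, -0.12, 0],
    [0, -0.12, 0]
  ],
  "grip": [0.1, 0.1, 0.1]
}}

```text
clock: 8.0
ee_pos: [600.2, -181.2, 144.1]
eef_rot: [-1.218, 1.201, -1.192]
ft_force: [-3.6, 6.5, 8.2]
finger_gap: 19.1
```

```bash
python3 -c "
from h import *
go([601.4,-181.5,140],-2.5); print(env.state()['joint_efforts'])"
```

```text
t 8.0 pos [ 600.227 -181.15   144.063] yaw 0.018 q [-0.432  0.482  1.53   0.001  1.135 -0.45 ] F [-3.632  6.473  8.226] M [ 0.955  0.764 -0.05 ] gap 19.06150741547584
trans [0.384 4.056 1.184] ang [0.006 2.518 0.004]
[ -2.745 -42.342 -26.173  -1.04   -2.065  -0.179]
```

>>> {"op": "arm_command", "data": {
  "translation": [
    [0, 0, 0],
    [0, 0, 0]
  ],
  "angular": [
    [0, -0.06, 0],
    [0, -0.12, 0]
  ],
  "grip": [0.1, 0.1]
}}

```text
clock: 8.25
ee_pos: [600.4, -182.1, 144.1]
eef_rot: [-1.272, 1.111, -1.104]
ft_force: [-3.9, 3.6, 7.0]
finger_gap: 19.0
```

```bash
python3 -c "
from h import *
go([601.4,-181.5,140],-2.5); print(env.state()['joint_efforts'])"
```

```text
t 8.25 pos [ 600.37  -182.093  144.104] yaw 0.138 q [-0.432  0.482  1.53   0.     1.134 -0.57 ] F [-3.924  3.567  6.99 ] M [ 0.512  0.732 -0.592] gap 18.95194686436743
trans [-0.437  4.101  1.116] ang [0.004 2.638 0.004]
[ -0.689 -42.568 -25.689  -0.568  -1.683  -0.106]
```

>>> {"op": "arm_command", "data": {
  "translation": [
    [0, 0, 0],
    [0, 0, 0]
  ],
  "angular": [
    [0, -0.06, 0],
    [0, -0.12, 0]
  ],
  "grip": [0.1, 0.1]
}}

```text
clock: 8.5
ee_pos: [600.4, -182.8, 144.2]
eef_rot: [-1.321, 1.021, -1.016]
ft_force: [-4.8, 1.9, 6.5]
finger_gap: 19.1
```

```bash
python3 -c "
from h import *
go([601.4,-181.5,140],-2.5); print(env.state()['joint_efforts'])"
```

```text
t 8.5 pos [ 600.432 -182.843  144.198] yaw 0.257 q [-0.433  0.482  1.53  -0.001  1.133 -0.69 ] F [-4.833  1.909  6.468] M [ 0.202  0.687 -0.972] gap 19.141700881683743
trans [-1.047  4.196  1.29 ] ang [0.003 2.757 0.004]
[  0.816 -42.848 -25.524  -0.268  -1.437  -0.591]
```

The torque about z jumped to −0.97 N m at a turn of about 2.6 rad, so that's knob a's stop. It agrees with the 2.57 rad I predicted from the line. I'll back off a little, release and look.

>>> {"op": "arm_command", "data": {
  "translation": [
    [0, 0, 0],
    [0, 0, 0],
    [0, 0, 0],
    [0, -40, 0],
    [0, -80, 0],
    [0, -80, 0]
  ],
  "angular": [
    [0, 0.12, 0],
    [0, 0.15, 0],
    [0, 0.15, 0],
    [0, 0.15, 0],
    [0, 0.15, 0],
    [0, 0.15, 0]
  ],
  "grip": [0.1, 0.5, 0.5, 0.5, 0.5, 0.5]
}}

```text
clock: 9.25
ee_pos: [604.2, -184.0, 228.6]
eef_rot: [-1.257, 1.119, -1.135]
ft_force: [-0.2, -0.4, 0.8]
finger_gap: 42.7
```

```bash
python3 -c "
from h import *
go([562,-303.5,220],-1.5)
c=env.read_camera('wrist'); cv2.imwrite('pics/w3.png',c['image'][:,:,::-1]); np.save('w3.npy',c,allow_pickle=True)
a,b,h=project(c,[[601.5,-182,87],[561,-304,87],[581,-242,104]]);print(a,b,h)
def cr(p):
    x,y=np.clip(p.astype(int),45,[595,355]); return cv2.resize(c['image'][y-45:y+45,x-45:x+45,::-1],None,fx=4,fy=4,interpolation=2)
cv2.imwrite('pics/w3c.png',np.hstack([cr(a),cr(b)]))"
```

```text
t 9.25 pos [ 604.151 -184.013  228.573] yaw 0.11 q [-0.432  0.386  1.474 -0.     1.273 -0.543] F [-0.206 -0.399  0.836] M [ 0.072  0.024 -0.022] gap 42.72256654884883
trans [114.069   8.73  -55.131] ang [-0.01   1.61  -0.002]
[319.981 209.687] [251.614 353.596] [280.402 297.827]
```

View pics/w3c.png

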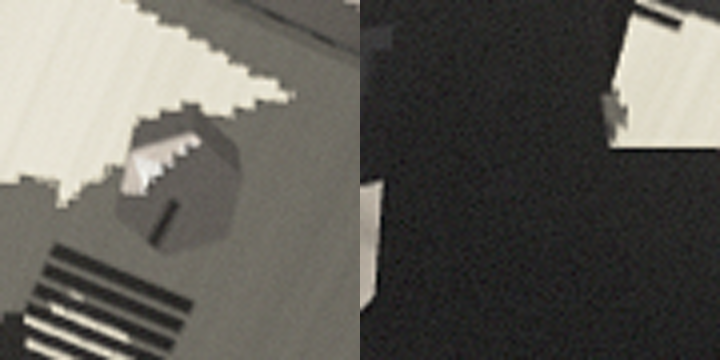

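Knob a's line now points at the handle (about 27° against 24° expected), so it is at its stop. Next is knob b.

>>> {"op": "arm_command", "data": {
  "translation": [
    [114, 10, -55],
    [114, 10, -55],
    [114, 10, -55],
    [114, 10, -55],
    [114, 10, -55],
    [114, 10, -55],
    [114, 10, -55],
    [114, 10, -55],
    [114, 10, -55]
  ],
  "angular": [
    [0, 1.6, 0],
    [0, 1.6, 0],
    [0, 1.6, 0],
    [0, 1.6, 0],
    [0, 1.6, 0],
    [0, 1.6, 0],
    [0, 1.6, 0],
    [0, 1.6, 0],
    [0, 1.6, 0]
  ],
  "grip": [0.5, 0.5, 0.5, 0.5, 0.5, 0.5, 0.5, 0.5, 0.5]
}}

```text
clock: 10.42
ee_pos: [558.5, -301.5, 211.4]
eef_rot: [-0.088, 2.186, -2.181]
ft_force: [-0.0, -1.6, 0.4]
finger_gap: 43.2
```

```bash
python3 -c "
from h import *
go([561.6,-303.8,144],-2.52)"
```

```text
t 10.43 pos [ 558.543 -301.525  211.443] yaw -1.494 q [-0.631  0.416  1.469 -0.     1.26   0.863] F [-0.032 -1.592  0.396] M [-0.019  0.023 -0.024] gap 43.1591670151008
trans [-3.087 67.427  2.666] ang [0.001 1.026 0.004]
```

>>> {"op": "arm_command", "data": {
  "translation": [
    [-3, 0, 3],
    [-3, 0, 3],
    [-3, 15, 3],
    [-3, 30, 3],
    [-3, 50, 3],
    [-3, 67, 3],
    [-3, 67, 3]
  ],
  "angular": [
    [0, 0.18, 0],
    [0, 0.36, 0],
    [0, 0.54, 0],
    [0, 0.72, 0],
    [0, 0.9, 0],
    [0, 1.03, 0.004],
    [0, 1.03, 0.004]
  ],
  "grip": [0.5, 0.5, 0.5, 0.5, 0.5, 0.5, 0.5]
}}

```text
clock: 11.3
ee_pos: [560.6, -303.4, 143.0]
eef_rot: [-0.843, -1.652, 1.65]
ft_force: [-0.0, 0.1, 0.0]
finger_gap: 42.3
```

```bash
python3 -c "
from h import *
go([561.6,-303.8,144],-2.52)"
```

```text
t 11.3 pos [ 560.625 -303.435  143.003] yaw -2.518 q [-0.632  0.501  1.503  0.001  1.141  1.886] F [-0.004  0.069  0.037] M [ 0.029 -0.027 -0.016] gap 42.28069224711805
trans [-0.862 -1.001 -0.578] ang [-0.001  0.002  0.004]
```

>>> {"op": "arm_command", "data": {
  "translation": [
    [0, 0, 0],
    [0, 0, 0],
    [0, 0, 0],
    [0, 0, 0]
  ],
  "angular": [
    [0, 0, 0],
    [0, 0, 0],
    [0, 0, 0],
    [0, 0, 0]
  ],
  "grip": [0.1, 0.1, 0.1, 0.1],
  "force": 25
}}

```text
clock: 11.8
ee_pos: [561.6, -305.4, 146.9]
eef_rot: [-0.849, -1.65, 1.653]
ft_force: [-4.9, -2.4, 0.1]
finger_gap: 20.0
```

```bash
python3 -c "
from h import *
go([561.6,-303.8,144],-2.52)"
```

```text
t 11.8 pos [ 561.569 -305.428  146.925] yaw -2.519 q [-0.633  0.497  1.5   -0.001  1.142  1.887] F [-4.855 -2.447  0.059] M [-0.336  0.756 -0.061] gap 19.96499739703458
trans [ 1.311  2.921 -0.976] ang [-0.001  0.001 -0.002]
```

>>> {"op": "arm_command", "data": {
  "translation": [
    [0, 0, 0],
    [0, 0, 0],
    [0, 0, 0],
    [0, 0, 0],
    [0, 0, 0],
    [0, 0, 0],
    [0, 0, 0],
    [0, 0, 0]
  ],
  "angular": [
    [0, -0.15, 0],
    [0, -0.3, 0],
    [0, -0.45, 0],
    [0, -0.6, 0],
    [0, -0.75, 0],
    [0, -0.9, 0],
    [0, -1.05, 0],
    [0, -1.2, 0]
  ],
  "grip": [0.1, 0.1, 0.1, 0.1, 0.1, 0.1, 0.1, 0.1],
  "force": 40
}}

```text
clock: 12.8
ee_pos: [562.0, -304.1, 147.0]
eef_rot: [-0.267, 2.084, -2.084]
ft_force: [-2.9, 0.6, 0.5]
finger_gap: 19.4
```

```bash
python3 -c "
from h import *
go([561.6,-303.8,144],-2.52)"
```

```text
t 12.8 pos [ 561.973 -304.133  146.981] yaw -1.315 q [-0.632  0.497  1.5    0.001  1.144  0.682] F [-2.857  0.571  0.457] M [ 0.323  0.601 -0.156] gap 19.37285105508295
trans [ 0.282  2.98  -0.416] ang [ 0.001  1.205 -0.001]
```

>>> {"op": "arm_command", "data": {
  "translation": [
    [0, 0, 0],
    [0, 0, 0],
    [0, 0, 0],
    [0, 0, 0],
    [0, 0, 0],
    [0, 0, 0],
    [0, 0, 0],
    [0, 0, 0]
  ],
  "angular": [
    [0, -0.15, 0],
    [0, -0.3, 0],
    [0, -0.45, 0],
    [0, -0.6, 0],
    [0, -0.75, 0],
    [0, -0.9, 0],
    [0, -1.05, 0],
    [0, -1.2, 0]
  ],
  "grip": [0.1, 0.1, 0.1, 0.1, 0.1, 0.1, 0.1, 0.1]
}}

```text
clock: 13.8
ee_pos: [561.0, -303.3, 146.9]
eef_rot: [-1.153, 1.295, -1.29]
ft_force: [-6.6, 3.4, 3.8]
finger_gap: 19.1
```

```bash
python3 -c "
from h import *
go([561.6,-303.8,144],-2.52)"
```

```text
t 13.8 pos [ 560.982 -303.27   146.895] yaw -0.114 q [-0.632  0.496  1.501  0.001  1.147 -0.518] F [-6.556  3.356  3.807] M [ 0.682  1.263 -0.057] gap 19.13888001761652
trans [0.462 2.892 0.68 ] ang [0.004 2.406 0.001]
```

Knob b has turned 2.4 rad. From here I'll go in small steps.

>>> {"op": "arm_command", "data": {
  "translation": [
    [0, 0, 0],
    [0, 0, 0]
  ],
  "angular": [
    [0, -0.08, 0],
    [0, -0.16, 0]
  ],
  "grip": [0.1, 0.1]
}}

```text
clock: 14.05
ee_pos: [560.8, -303.3, 146.9]
eef_rot: [-1.229, 1.18, -1.174]
ft_force: [-6.8, 3.9, 3.5]
finger_gap: 19.1
```

```bash
python3 -c "
from h import *
go([561.6,-303.8,144],-2.52)"
```

```text
t 14.05 pos [ 560.818 -303.257  146.906] yaw 0.044 q [-0.632  0.496  1.501  0.001  1.147 -0.675] F [-6.753  3.868  3.529] M [ 0.55   1.331 -0.157] gap 19.096318382253333
trans [0.583 2.903 0.763] ang [0.004 2.564 0.002]
```

>>> {"op": "arm_command", "data": {
  "translation": [
    [0, 0, 0],
    [0, 0, 0]
  ],
  "angular": [
    [0, -0.06, 0],
    [0, -0.12, 0]
  ],
  "grip": [0.1, 0.1]
}}

```text
clock: 14.3
ee_pos: [560.7, -303.2, 146.9]
eef_rot: [-1.28, 1.092, -1.086]
ft_force: [-7.7, 5.3, 4.6]
finger_gap: 19.7
```

```bash
python3 -c "
from h import *
go([561.6,-303.8,144],-2.52)"
```

```text
t 14.3 pos [ 560.678 -303.188  146.904] yaw 0.161 q [-0.632  0.496  1.502  0.001  1.148 -0.794] F [-7.679  5.283  4.588] M [ 0.845  1.401 -0.732] gap 19.714024650851854
trans [0.761 2.9   0.817] ang [0.005 2.681 0.001]
```

>>> {"op": "arm_command", "data": {
  "translation": [
    [0, 0, 0],
    [0, 0, 0]
  ],
  "angular": [
    [0, -0.06, 0],
    [0, -0.08, 0]
  ],
  "grip": [0.1, 0.1]
}}

```text
clock: 14.55
ee_pos: [560.8, -303.4, 146.9]
eef_rot: [-1.313, 1.032, -1.027]
ft_force: [-6.4, 3.8, 4.5]
finger_gap: 19.5
```

```bash
python3 -c "
from h import *
go([561.6,-303.8,144],-2.52)"
```

```text
t 14.55 pos [ 560.822 -303.358  146.875] yaw 0.241 q [-0.632  0.496  1.501  0.001  1.147 -0.873] F [-6.373  3.817  4.462] M [ 0.545  1.221 -0.225] gap 19.47944684093946
trans [0.623 2.872 0.654] ang [0.004 2.761 0.001]
```

>>> {"op": "arm_command", "data": {
  "translation": [
    [0, 0, 0],
    [0, 0, 0],
    [0, 0, 0],
    [0, -40, 0],
    [0, -90, 0],
    [0, -90, 0]
  ],
  "angular": [
    [0, 0.12, 0],
    [0, 0.15, 0],
    [0, 0.15, 0],
    [0, 0.15, 0],
    [0, 0.15, 0],
    [0, 0.15, 0]
  ],
  "grip": [0.1, 0.5, 0.5, 0.5, 0.5, 0.5]
}}

```text
clock: 15.3
ee_pos: [565.8, -306.8, 244.0]
eef_rot: [-1.248, 1.126, -1.156]
ft_force: [0.1, -0.1, 0.8]
finger_gap: 42.8
```

```bash
python3 -c "
from h import *
go([581.5,-243,231],1.2547)
c=env.read_camera('wrist'); cv2.imwrite('pics/w4.png',c['image'][:,:,::-1]); np.save('w4.npy',c,allow_pickle=True)
print(project(c,[[601.4,-182.2,87],[561.6,-303.8,87],[581.5,-243,104]]))"
```

```text
t 15.3 pos [ 565.762 -306.849  243.996] yaw 0.091 q [-0.632  0.391  1.433  0.001  1.3   -0.723] F [ 0.15  -0.132  0.777] M [-0.01  -0.017 -0.079] gap 42.80751494392143
trans [-62.29   12.618  21.308] ang [-0.006 -1.163  0.018]
[[395.824  21.363]
 [316.741 201.025]
 [356.12  118.019]]
```

View pics/w4.png

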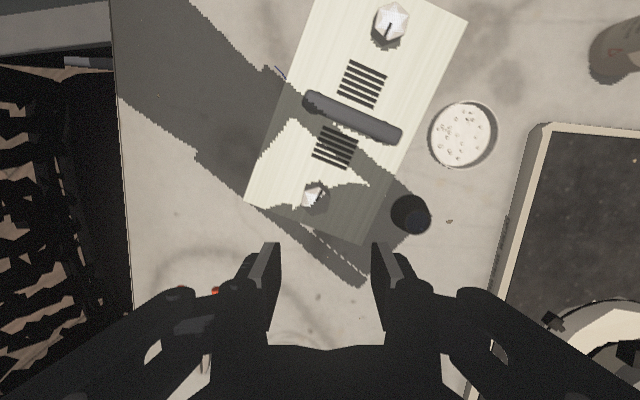

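Picture 8: both knobs and the handle are in view, with knob a at (390,22) and its line towards the handle. Knob b is at (315,196), and its torque fell on the last step, so I'll check its line closely.

```bash
python3 -c "
from h import *
im=cv2.imread('pics/w4.png'); im=cv2.convertScaleAbs(im,alpha=1.3,beta=10)
cv2.imwrite('pics/w4c.png',np.hstack([cv2.resize(im[172:222,290:340],None,fx=8,fy=8,interpolation=2),cv2.resize(im[80:145,300:410],None,fx=3.5,fy=400/65,interpolation=2)]))"
```

```text
(no output)
```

View pics/w4c.png

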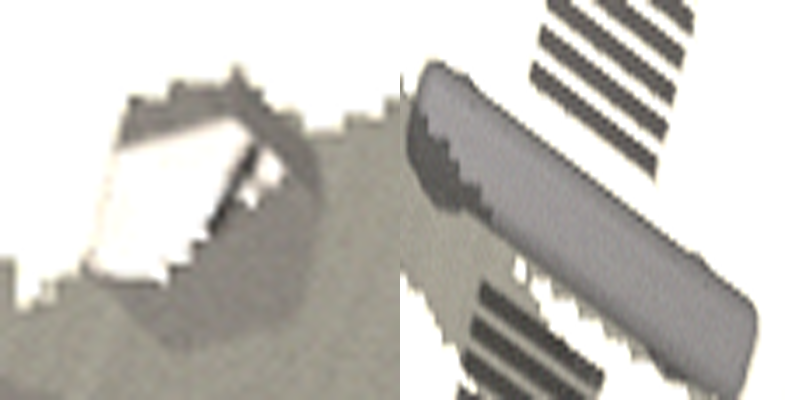

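Knob b's line points along (37,−80) and the handle direction is (39,−83), so it is at its stop too. Next is the handle.

```bash
python3 -c "
from h import *
c=np.load('w4.npy',allow_pickle=True).item()
a=pix2world(c,303.5,96,104);b=pix2world(c,402,134,104);print(a,b,(a+b)/2,np.linalg.norm(a-b),np.arctan2(*(b-a)[1::-1]))
go([581,-243,175],1.255)"
```

```text
[ 547.606 -232.928  104.   ] [ 611.877 -250.122  104.   ] [ 579.741 -241.525  104.   ] 66.53060741221267 -0.26140017316553477
t 15.35 pos [ 564.351 -305.875  240.817] yaw 0.091 q [-0.632  0.393  1.437  0.001  1.3   -0.723] F [-1.212  0.755 -0.97 ] M [ 0.052 -0.001  0.012] gap 42.87256425631014
trans [-61.57   65.592  21.661] ang [-0.004 -1.164  0.012]
```

>>> {"op": "arm_command", "data": {
  "translation": [
    [-62, 20, 21],
    [-62, 20, 21],
    [-62, 30, 21],
    [-62, 40, 21],
    [-62, 50, 21],
    [-62, 66, 21],
    [-62, 66, 21],
    [-62, 66, 21]
  ],
  "angular": [
    [0, -0.18, 0],
    [0, -0.36, 0],
    [0, -0.54, 0],
    [0, -0.72, 0],
    [0, -0.9, 0],
    [0, -1.08, 0],
    [-0.004, -1.164, 0.012],
    [-0.004, -1.164, 0.012]
  ],
  "grip": [0.5, 0.5, 0.5, 0.5, 0.5, 0.5, 0.5, 0.5]
}}

```text
clock: 16.35
ee_pos: [577.4, -240.8, 169.1]
eef_rot: [-1.551, 0.256, -0.241]
ft_force: [-0.4, 0.1, 0.6]
finger_gap: 42.7
```

```bash
python3 -c "
from h import *
go([580.7,-242.7,155],1.255)"
```

```text
t 16.35 pos [ 577.428 -240.773  169.082] yaw 1.253 q [-0.534  0.45   1.518  0.001  1.184 -1.788] F [-0.372  0.15   0.571] M [-0.042 -0.012 -0.026] gap 42.662189291919915
trans [ 3.853 14.04  -0.857] ang [-0.003 -0.002 -0.01 ]
```

>>> {"op": "arm_command", "data": {
  "translation": [
    [4, 14, -1],
    [4, 14, -1],
    [4, 14, -1],
    [4, 14, -1],
    [4, 14, -1],
    [4, 14, -1]
  ],
  "angular": [
    [-0.003, 0, -0.01],
    [-0.003, 0, -0.01],
    [-0.003, 0, -0.01],
    [-0.003, 0, -0.01],
    [-0.003, 0, -0.01],
    [-0.003, 0, -0.01]
  ],
  "grip": [0.5, 0.5, 0.0, 0.0, 0.0, 0.0],
  "force": 25
}}

```text
clock: 17.1
ee_pos: [581.6, -243.3, 157.1]
eef_rot: [-1.557, 0.247, -0.251]
ft_force: [0.8, 0.2, 0.5]
finger_gap: 11.5
```

```bash
python3 -c "
from h import *
go([580.7,-242.7,155],1.255)"
```

```text
t 17.1 pos [ 581.581 -243.308  157.056] yaw 1.254 q [-0.534  0.468  1.52   0.     1.151 -1.788] F [0.785 0.237 0.515] M [ 0.029 -0.054 -0.046] gap 11.4901215537382
trans [-1.033  2.053  0.304] ang [ 0.    -0.001  0.003]
```

>>> {"op": "arm_command", "data": {
  "translation": [
    [0, 0, 0],
    [0, 0, 0],
    [0, -2, 0],
    [0, -4, 0],
    [0, -6, 0],
    [0, -6, 0]
  ],
  "angular": [
    [0, 0, 0],
    [0, 0, 0],
    [0, 0, 0],
    [0, 0, 0],
    [0, 0, 0],
    [0, 0, 0]
  ],
  "grip": [0, 0, 0, 0, 0, 0],
  "force": 70
}}

```text
clock: 17.85
ee_pos: [581.4, -243.3, 162.8]
eef_rot: [-1.557, 0.247, -0.25]
ft_force: [0.1, 0.1, -3.6]
finger_gap: 10.1
```

```bash
python3 -c "
from h import *
go([580.7,-242.7,155],1.255)"
```

```text
t 17.85 pos [ 581.364 -243.295  162.771] yaw 1.254 q [-0.534  0.46   1.517  0.     1.162 -1.788] F [ 0.146  0.142 -3.56 ] M [ 0.023 -0.026  0.018] gap 10.094175292151414
trans [-0.833  7.769  0.362] ang [ 0.    -0.001  0.002]
```

It has risen 6 mm with only the cover's weight on the wrist, so it is free. I'll go on up.

>>> {"op": "arm_command", "data": {
  "translation": [
    [0, -4, 0],
    [0, -8, 0],
    [0, -13, 0],
    [0, -20, 0],
    [0, -30, 0],
    [0, -45, 0],
    [0, -60, 0],
    [0, -80, 0],
    [0, -80, 0]
  ],
  "angular": [
    [0, 0, 0],
    [0, 0, 0],
    [0, 0, 0],
    [0, 0, 0],
    [0, 0, 0],
    [0, 0, 0],
    [0, 0, 0],
    [0, 0, 0],
    [0, 0, 0]
  ],
  "grip": [0, 0, 0, 0, 0, 0, 0, 0, 0]
}}

```text
clock: 18.98
ee_pos: [582.7, -244.1, 246.3]
eef_rot: [-1.56, 0.242, -0.255]
ft_force: [0.8, -0.1, -4.0]
finger_gap: 10.7
```

```bash
python3 -c "
from h import *
go([580.8,187.2,243],1.787)"
```

```text
t 18.98 pos [ 582.739 -244.075  246.328] yaw 1.254 q [-0.534  0.369  1.457  0.     1.306 -1.788] F [ 0.751 -0.086 -4.032] M [-0.027  0.022 -0.036] gap 10.68010609646642
trans [-136.191    1.432  409.223] ang [ 0.004 -0.533  0.008]
```

>>> {"op": "arm_command", "data": {
  "translation": [
    [-5, 0, 15],
    [-15, 0, 45],
    [-30, 0, 90],
    [-47, 0, 140],
    [-63, 0, 190],
    [-80, 0, 240],
    [-97, 0, 290],
    [-113, 0, 340],
    [-127, 0, 380],
    [-136, 0, 409]
  ],
  "angular": [
    [0, 0, 0],
    [0, -0.06, 0],
    [0, -0.12, 0],
    [0, -0.18, 0],
    [0, -0.24, 0],
    [0, -0.3, 0],
    [0, -0.36, 0],
    [0, -0.42, 0],
    [0, -0.48, 0],
    [0.004, -0.533, 0.008]
  ],
  "grip": [0, 0, 0, 0, 0, 0, 0, 0, 0, 0]
}}

```text
clock: 20.23
ee_pos: [577.4, 190.9, 240.9]
eef_rot: [-1.559, -0.166, 0.18]
ft_force: [0.2, -0.9, -4.0]
finger_gap: 10.5
```

>>> {"op": "arm_command", "data": {
  "translation": [
    [0, 0, 0],
    [0, 0, 0]
  ],
  "angular": [
    [0, 0, 0],
    [0, 0, 0]
  ],
  "grip": [0, 0]
}}

```text
clock: 20.48
ee_pos: [578.4, 187.9, 241.3]
eef_rot: [-1.561, -0.164, 0.176]
ft_force: [0.5, -0.6, -3.9]
finger_gap: 10.6
```

```bash
python3 -c "
from h import *
go([580.8,187.2,130],1.787)
c=env.read_camera('wrist'); cv2.imwrite('pics/w5.png',c['image'][:,:,::-1]);np.save('w5.npy',c,allow_pickle=True)"
```

```text
t 20.48 pos [578.45  187.917 241.298] yaw 1.787 q [ 0.17   0.334  1.515  0.004  1.3   -1.618] F [ 0.499 -0.627 -3.854] M [-0.011 -0.052  0.011] gap 10.609574473282098
trans [  2.935 111.274  -1.654] ang [-0.004  0.    -0.007]
```

View pics/w5.png

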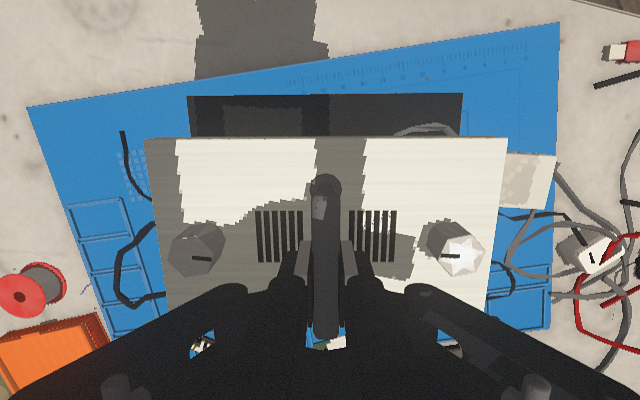

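Held level and parallel to the mat. The mat's −x edge shows from (188,95) to (462,94), and the cover's −x top edge from (145,138) to (508,137). I'll check the mat's position from this edge.

```bash
python3 -c "
from h import *
c=np.load('w5.npy',allow_pickle=True).item()
P=[pix2world(c,188,95,6)[:2],pix2world(c,462,94,6)[:2]]; v=P[1]-P[0]; print(P,np.linalg.norm(v),-np.arctan2(v[0],v[1]))
v/=np.linalg.norm(v); print('mat centre',(P[0]+P[1])/2+85*np.array([v[1],-v[0]]))
C=[pix2world(c,145,138,145.3)[:2],pix2world(c,508,137,145.3)[:2]]; v=C[1]-C[0]; print(C,np.linalg.norm(v),-np.arctan2(v[0],v[1]))
v/=np.linalg.norm(v); print('cover centre',(C[0]+C[1])/2+53*np.array([v[1],-v[0]]))
"
```

```text
[array([521.473,  48.78 ]), array([467.375, 289.618])] 246.8391888303966 0.22095588855360127
mat centre [577.358 187.828]
[array([543.661,  85.953]), array([503.545, 265.748])] 184.21596801002622 0.21952409572080028
cover centre [575.331 187.392]
```

>>> {"op": "arm_command", "data": {
  "translation": [
    [3, 15, 0],
    [3, 40, 0],
    [3, 65, 0],
    [3, 85, 0],
    [3, 98, 0],
    [3, 106, 0],
    [3, 110, 0],
    [3, 112, 0],
    [3, 112, 0]
  ],
  "angular": [
    [0, 0, 0],
    [-0.004, 0, -0.007],
    [-0.004, 0, -0.007],
    [-0.004, 0, -0.007],
    [-0.004, 0, -0.007],
    [-0.004, 0, -0.007],
    [-0.004, 0, -0.007],
    [-0.004, 0, -0.007],
    [-0.004, 0, -0.007]
  ],
  "grip": [0, 0, 0, 0, 0, 0, 0, 0, 0]
}}

```text
clock: 21.65
ee_pos: [582.1, 189.0, 130.9]
eef_rot: [-1.563, -0.172, 0.167]
ft_force: [-0.3, 0.8, -3.4]
finger_gap: 10.2
```

```bash
python3 -c "
from h import *
go([580.8,187.2,121],1.787)"
```

```text
t 21.65 pos [582.057 188.951 130.866] yaw 1.787 q [ 0.172  0.469  1.583  0.001  1.087 -1.615] F [-0.331  0.839 -3.433] M [ 0.011 -0.061  0.02 ] gap 10.24960638116079
trans [-1.635  9.861 -1.443] ang [-0.     0.     0.003]
```

>>> {"op": "arm_command", "data": {
  "translation": [
    [0, 2, 0],
    [0, 4, 0],
    [0, 6, 0],
    [0, 7, 0],
    [0, 8, 0],
    [0, 8, 0]
  ],
  "angular": [
    [0, 0, 0],
    [0, 0, 0],
    [0, 0, 0],
    [0, 0, 0],
    [0, 0, 0],
    [0, 0, 0]
  ],
  "grip": [0, 0, 0, 0, 0, 0]
}}

```text
clock: 22.4
ee_pos: [581.7, 188.8, 122.2]
eef_rot: [-1.563, -0.171, 0.168]
ft_force: [-0.0, 0.8, -3.5]
finger_gap: 10.4
```

>>> {"op": "arm_command", "data": {
  "translation": [
    [0, 1, 0],
    [0, 2, 0],
    [0, 2, 0]
  ],
  "angular": [
    [0, 0, 0],
    [0, 0, 0],
    [0, 0, 0]
  ],
  "grip": [0, 0, 0]
}}

```text
clock: 22.78
ee_pos: [581.9, 188.9, 121.6]
eef_rot: [-1.564, -0.172, 0.168]
ft_force: [-3.8, -0.9, 5.6]
finger_gap: 10.1
```

```bash
python3 -c "
from h import *
go([580.8,187.2,121],1.787)"
```

```text
t 22.77 pos [581.905 188.902 121.571] yaw 1.787 q [ 0.172  0.482  1.586  0.     1.071 -1.615] F [-3.76  -0.903  5.608] M [-0.172  0.558  0.044] gap 10.12128285830328
trans [-1.446  0.567 -1.426] ang [-0.     0.     0.002]
```

Seated on the mat: the vertical force went from −3.5 to +5.6 N at the expected height. I'll open partway so the fingers stay clear of the knobs, then retreat straight up.

>>> {"op": "arm_command", "data": {
  "translation": [
    [0, 0, 0],
    [0, 0, 0],
    [0, 0, 0],
    [0, -20, 0],
    [0, -60, 0],
    [0, -120, 0],
    [0, -150, 0],
    [0, -150, 0]
  ],
  "angular": [
    [0, 0, 0],
    [0, 0, 0],
    [0, 0, 0],
    [0, 0, 0],
    [0, 0, 0],
    [0, 0, 0],
    [0, 0, 0],
    [0, 0, 0]
  ],
  "grip": [0.45, 0.45, 0.45, 0.45, 0.45, 0.45, 0.45, 0.45],
  "force": 25
}}

```text
clock: 23.78
ee_pos: [583.6, 189.1, 276.1]
eef_rot: [-1.563, -0.18, 0.16]
ft_force: [-0.3, 0.7, -0.8]
finger_gap: 38.3
```

```bash
python3 -c "
from h import *
go([580.8,187.2,121],1.787)
c=env.read_camera('wrist'); cv2.imwrite('pics/w6.png',c['image'][:,:,::-1]);np.save('w6.npy',c,allow_pickle=True)"
```

```text
t 23.77 pos [583.648 189.14  276.082] yaw 1.787 q [ 0.172  0.303  1.48   0.001  1.346 -1.615] F [-0.337  0.722 -0.792] M [ 0.001 -0.002 -0.009] gap 38.3184336608926
trans [ -5.123 155.031  -1.28 ] ang [0.    0.    0.012]
```

View pics/w6.png

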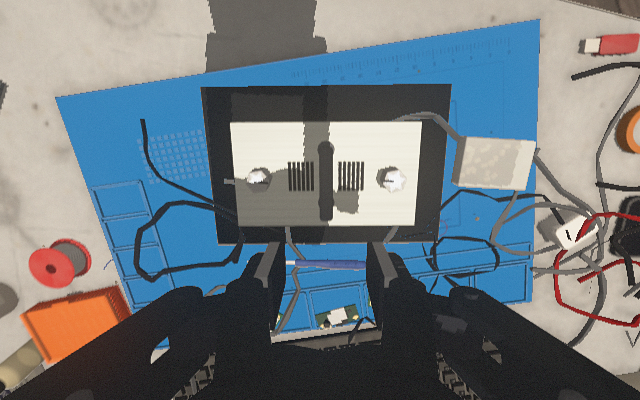

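The cover, mat-on-all-sides, lies flat within the mat. Its top face runs (230,121)–(421,226) and the mat (203,87)–(450,243). I'll hand it in.

```bash
python3 -c "
from h import *
c=np.load('w6.npy',allow_pickle=True).item()
for z,q in ((25,[(230,121),(421,121),(415,226),(236,226)]),(6,[(203,87),(450,85),(438,243),(220,243)])):
    P=np.array([pix2world(c,u,v,z)[:2] for u,v in q]); print(P.mean(0),np.linalg.norm(P-np.roll(P,-1,0),axis=1))
print(env.close_job())"
```

```text
[579.714 187.416] [183.947 107.409 188.746 107.323]
[576.393 189.227] [244.907 168.884 247.295 166.807]
the job is handed in; nothing more can be done
None
```

The cover is off the instrument and lying knobs up on the black mat, and I handed the job in at about 24 s of the 72 s allowed. The hand-in gave no verdict.

- **Screws:** I turned each thumbscrew anticlockwise in one grip until it stopped. Knob a stopped after about 2.6 rad and knob b after about 2.65 rad. Afterwards each knob's line pointed at the handle, within a couple of degrees.
- **Knob b torque:** the torque rose to 0.73 N m at the stop, then fell to 0.23 N m on the last small step. I took this to be the grip slipping slightly over the flats. The close-up of its line, and the cover coming up freely, bore that out.
- **Lift:** the wrist carried only the cover's weight (about 4 N) as it rose, so nothing was wrenched.
- **Placing:** I lowered it gently to the expected height, where the force reversed to about 6 N. In the last picture its centre is within about 4 mm of the mat's centre, against 32 mm of room on each side. It looks flat and parallel to the mat.
- **Other objects:** the last picture shows the box, screwdriver and solder spool near the mat, apparently where they were. The gripper is clear above. I did not recheck the loupe, tin and pliers, but nothing was commanded near them after the lift.

The top and wrist cameras disagreed by 3 to 4 mm on the cover's position, so I used values in between. I viewed 11 pictures, one over the budget.

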